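Click the spice carousel round and rack the spice jar

TASK

The spice carousel was left standing between two of its click stops. Push its tray round counter-clockwise (seen from above) by one of the upright posts until it clicks home with the empty cup by the white pointer, stopping as soon as you feel it come up against the stop and never forcing it; then take the loose spice jar with the red cap from the worktop and set it gently upright into the empty cup, right down on the cup's floor. Leave the tray clicked in and the other things on the worktop where they are.

Things in the scene. Friction and masses are not known exactly. Their poses are not given: they have to be found in the camera images.
- rack: Foot of the spice carousel, fixed to the worktop: black disc 184 mm wide, 13 mm high; origin on the worktop at the carousel's axis, z up. The latch is delicate: it breaks if the robot pushes on the carousel with more than 18 N, or presses the jar down on it with more than 25 N. Between stops the tray turns with about 1 to 4 N at a post.
- pointer (a point): End of the pointer: a black tongue with a white line on the foot, 129 mm from the axis along the rack's own -x, 11 mm above the worktop; it faces roughly towards the robot.
- hub (a point): Top of the low black hub on the tray's axis, 37 mm above the worktop. Round wooden tray, top face 25 mm up; its aluminium rim, 240 mm across, lies 14 to 20 mm up. Five cups on a circle of 80 mm radius, 72 deg apart: one empty, four with spice jars fixed in them (45 mm wide, red caps, tops 131 mm above the worktop). A thin guard wire runs round at 62 mm, at 114 mm radius.
- tray (a joint): Turn of the tray, rad, positive counter-clockwise seen from above; 0 = empty cup exactly at the pointer; starts at -0.85 to -0.40. Click stops lie 72 deg apart, but the latch block was screwed down only roughly: the stop for the empty cup lies anywhere from -0.10 to 0.10 (11 mm at a post) and must be felt. Once in, the tray cannot turn on (play under 2 mm) and the force rises by some 7 N per mm.
- latch (a joint): Height of the spring latch nose (8 mm steel pin in a orange block under the rim, right of the pointer), m: about 0.001 while it rubs under the rim between stops, 0.006 when it has sprung up into one of the rim's five slots (clicked in).
- empty_cup (a point): Centre of the floor of the empty cup, 25 mm above the worktop. The cup is an aluminium ring, 49 mm wide inside and 26 mm high, flared at the lip; turns with the tray.
- push_post (a point): Centre of the black ball (15 mm) on the upright steel post 36 deg counter-clockwise of the empty cup, 149 mm above the worktop. Five such posts, 9 mm thick, stand on the rim midway between the cups, 114 mm from the axis. With the empty cup at the pointer this post is 36 deg to its right. Push it from the empty cup's side, round the circle of 114 mm.
- red_jar: The loose round spice jar with a red cap, upright on the worktop to the right of the carousel, same as those in the cups: 45 mm wide, 106 mm high, cap 44.5 mm wide from 85 to 106 mm; about 0.11 kg. Origin at the centre of its underside.
- herb_jar: Square jar of green herbs with a white cap, 47 mm wide, 98 mm high; bystander. Origin at the centre of its underside.
- lemon: Lemon, 71 x 53 x 51 mm; bystander. Origin under its centre.
- garlic: Garlic bulb, 60 x 57 x 58 mm; bystander. Origin under its centre.
- mug: Mug, brown above and white below, 90 x 122 x 105 mm with its handle; bystander. Origin at the centre of its underside.
- tomato_tin: Food tin, 75 mm wide, 58 mm high; bystander. Origin at the centre of its underside.
- onion: Onion, 78 x 79 x 85 mm; bystander. Origin under its centre.
Things that resemble listed ones, but are neither listed nor needed, are in the scene too. Leave any pink or turquoise look-alike of the red_jar alone.

How it is judged:
By the outcome, as a careful person would: the job done as asked, in the order asked, and still so for the second after the job is handed in, with the robot touching nothing.
It also fails if it takes over 69 s, if anything falls off the work surface, if the arm or the gripper's body presses on something with over 40 N, if the wrist force passes 120 N, or if a joint passes its speed limit or range.

ROBOT

A 6-joint arm with a two-finger parallel gripper is mounted at the origin on a cart in front of the work surface, level with it; the furniture and walls round the work are solid. World frame = base frame: x ahead of the robot, y to its left, z up, the work surface at z = 0. Lengths are in m, angles in rad, forces in N, time in s.
With the tool pointing down it reaches from about 0.375 to 0.975 m from the base axis. Payload 3.8 kg.
Tool frame: the origin (TCP) lies at the very end of the fingers, on their centre line; the grasp point (between the pads) lies 19 mm behind it; z points along the fingers, y is the line along which they close (so a half turn about z gives the same grasp; the last joint's range is limited). The gripper opens to 85 mm and grips with 20 to 120 N. Pads are 22 mm wide; open, the fingers measure 114 mm over their backs; the gripper's body (76 mm by 85 mm) begins 54 mm behind the grasp point. The pads swing forward as they close: fully open they stand 13 mm farther back than shut.
Start: joints at [-1.342, 0.264, 1.604, -0, 1.274, -0.037], TCP at [0.177, -0.651, 0.231] pointing down, gripper open.
Joint ranges: [-2.63, 2.63], [-0.94, 2.18], [0.31, 2.57], [-1.31, 4.45], [0, 2.66], [-2.55, 2.55]. Speed limits (rad/s): [2.57, 2.57, 3.14, 3.14, 3.14, 3.14].

INTERFACE

Orientations are given as a rotation vector (axis times angle).
In Python, from workcell import * gives the robot as it stands.
- The arm moves only by the shell command python3 -m crank 'ROWS' [OPENING] [FORCE]. ROWS is JSON, a list that holds one entry, the list of rows, each a list of 6 numbers: the shift along the tool's x, y, z in cm, then the turn, a rotation vector about the tool's x, y, z in rad. In form: [[[dx, dy, dz, ax, ay, az], ...]]. A call has 1 to 8 rows; each row shifts and turns the commanded pose from where the row before left it, along the tool's axes as they then stand; what a row does not reach is not made up. A row lasts 1/12 s, in which the tool goes at most 41.7 mm and 7.16 degrees, less where a joint would pass 70% of its speed; a pose out of reach is approached as far as the arm can. A call with a gripper value outside its range is refused whole. OPENING is the finger opening in cm, from 0 to 8.54, set as the call begins (- or left out, the last holds). The fingers move at their own pace and stop on an object; FORCE is the grip in N (left out, the last holds). Time passes only in rows, so rows that do not move let the fingers close. It gives the time, the measured TCP pose, the force, the opening and the grip force at its end, in the units of the state.
- read_state(): the state, without advancing time (a new reading comes with each control period).
- read_camera(name): name is "side" or "top" or "wrist"; returns the picture (400x640x3 uint8, blue, green, red); there is no depth.
- camera_model(name): a dict with "camera_matrix" (3x3 intrinsics, pixels), "R" (3x3) and "t" (3): a world point X has camera coordinates R X + t. Camera axes: x right, y down, z forward; pixel columns grow to the right and rows downward; lengths in m; the calibration is good to about 2 mm. A picture is of the moment at which its call begins: read the wrist's pose just before it. camera_model takes no time and is no camera call; for the wrist camera it gives the pose at the moment of the call.
- finish_job(): hands the job in; it is judged then, once.
The state is a dict: "time": time; "q": joint angles; "joint_vel": joint speeds; "joint_torque": joint torques, N m; "tool_pos": TCP position; "tcp_rot": TCP orientation; "wrist_force": force on the tool from outside, world axes, zero at the start; "torque": the same for the moment, N m; "width": opening from 0.0 (shut) to 1.0 (fully open); "grip_force": force on a finger pad.
Only numpy, scipy, OpenCV 4.12 (cv2) and the standard library are available. Lean on these libraries where they do the work, as an engineer would, in place of code of your own. Each camera call takes 0.05 s, during which the arm holds its last target. There are 200 camera calls.

## Working session

There is one attempt and no reset: what is moved stays moved. The work goes in short steps, Python scripts to look and compute and a shell command to move; the robot and the scene stay as the last step left them, time stands still between calls to the robot, and variables do not carry over. Pictures are saved under pics/ and viewed, at most 13 in all, crops included, and the job is handed in when it is done.

```bash
mkdir -p pics; ls
python3 - <<'E'
from workcell import *
import cv2, numpy as np
for n in ("top","side"):
    cv2.imwrite(f"pics/{n}1.png",read_camera(n)); m=camera_model(n); print(n,m)
s=read_state(); print(s)
E
```

```text
pics
top {'camera_matrix': array([[444.04611713,   0.        , 321.48206961],
       [  0.        , 444.04611713, 202.7770237 ],
       [  0.        ,   0.        ,   1.        ]]), 'R': array([[-2.80343831e-01, -9.59899466e-01, -5.92518291e-04],
       [-9.24534950e-01,  2.70181336e-01, -2.68769738e-01],
       [ 2.58152016e-01, -7.48001341e-02, -9.63204276e-01]]), 't': array([0.09967198, 0.53744023, 1.6296201 ])}
side {'camera_matrix': array([[406.34885575,   0.        , 323.46878632],
       [  0.        , 406.34885575, 200.11963367],
       [  0.        ,   0.        ,   1.        ]]), 'R': array([[-0.99378695,  0.11124589, -0.00344359],
       [ 0.08399435,  0.72932414, -0.67899282],
       [-0.07302367, -0.67506344, -0.73413683]]), 't': array([0.54355086, 0.06868263, 1.53687294])}
{'time': 0.1, 'q': array([-1.34190987e+00,  2.64699782e-01,  1.60523575e+00,  4.11914255e-06,
        1.27372960e+00, -3.69241845e-02]), 'joint_vel': array([-7.14285470e-04,  1.82546199e-04, -2.57507794e-03, -1.24705909e-03,
        6.99534326e-04, -1.56886579e-05]), 'joint_torque': array([ 1.41072407e-03, -5.16706002e+01, -3.68590629e+01, -2.10631094e-05,
        6.27318703e-03, -2.95318739e-05]), 'tool_pos': array([ 0.17714874, -0.65064662,  0.23007265]), 'tcp_rot': array([-3.11184232e+00, -4.16030954e-01,  3.05624356e-04]), 'wrist_force': array([0.05462274, 0.30480587, 0.10900083]), 'torque': array([ 0.01823956, -0.02069311, -0.05409748]), 'grip_force': 0.0, 'width': 1.0012624014188714}
```

View pics/top1.png

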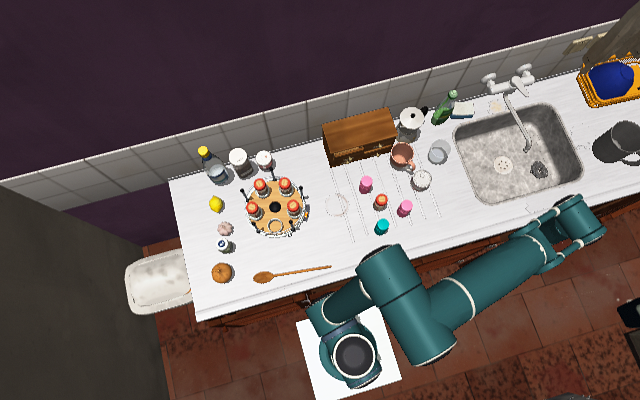

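View pics/side1.png

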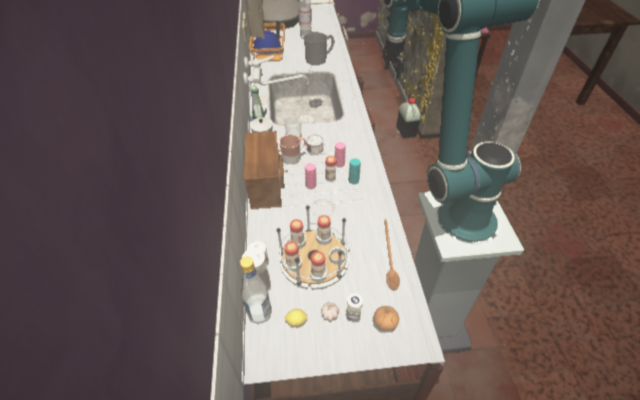

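The top view shows the carousel hub near (275,207), the empty cup near (276,227), and the red jar near (381,201) with pink and turquoise look-alikes around it. I'll enlarge both views.

```bash
python3 - <<'E'
import cv2,numpy as np
t=cv2.imread("pics/top1.png"); s=cv2.imread("pics/side1.png")
a=cv2.resize(t[165:255,230:330],None,fx=4,fy=4,interpolation=cv2.INTER_CUBIC)
b=cv2.resize(s[195:295,265:365],None,fx=4,fy=4,interpolation=cv2.INTER_CUBIC)
o=np.zeros((400,800,3),np.uint8); o[:360,:400]=a; o[:400,400:]=b
cv2.imwrite("pics/crop1.png",o)
E
cat > h.py <<'E'
from workcell import *
import cv2, numpy as np
from scipy.spatial.transform import Rotation as Ro
def ray(m,u,v):
    K,R,t=m["camera_matrix"],m["R"],m["t"]
    return -R.T@t, R.T@np.linalg.solve(K,[u,v,1])
def onz(m,u,v,z):
    c,d=ray(m,u,v); return c+d*(z-c[2])/d[2]
def proj(m,X):
    p=m["camera_matrix"]@(m["R"]@np.asarray(X)+m["t"]); return p[:2]/p[2]
def blobs(im,lo,hi,amin=8):
    h=cv2.cvtColor(im,cv2.COLOR_BGR2HSV); k=cv2.inRange(h,np.array(lo),np.array(hi))
    if lo[0]==0: k|=cv2.inRange(h,np.array([174,lo[1],lo[2]]),np.array([180,hi[1],hi[2]]))
    n,l,st,c=cv2.connectedComponentsWithStats(k)
    return [(c[i].round(1),st[i,4]) for i in range(1,n) if st[i,4]>=amin]
E
python3 - <<'E'
from h import *
for n,z in (("top",.12),("side",.12)):
    im=cv2.imread(f"pics/{n}1.png"); m=camera_model(n)
    for c,a in blobs(im,[0,150,90],[8,255,255]): print(n,c,a,onz(m,*c,.131).round(3),onz(m,*c,.106).round(3))
E
```

```text
top [259.2 184.4] 65 [0.662 0.153 0.131] [0.671 0.155 0.106]
top [284.2 183.5] 63 [0.64  0.062 0.131] [0.648 0.062 0.106]
top [381.  199.9] 69 [ 0.477 -0.266  0.131] [ 0.483 -0.271  0.106]
top [251.7 207.5] 69 [0.583 0.202 0.131] [0.591 0.204 0.106]
top [292.6 205.6] 75 [0.548 0.055 0.131] [0.555 0.055 0.106]
top [624.6 208.8] 10 [ 0.193 -1.117  0.131] [ 0.194 -1.135  0.106]
top [626.4 214.6] 19 [ 0.171 -1.113  0.131] [ 0.172 -1.132  0.106]
top [636.2 213.4] 9 [ 0.165 -1.149  0.131] [ 0.166 -1.169  0.106]
top [633.8 218.4] 8 [ 0.15  -1.132  0.131] [ 0.151 -1.151  0.106]
top [635.3 229.9] 110 [ 0.11  -1.118  0.131] [ 0.11  -1.136  0.106]
top [483.8 243.9] 12 [ 0.216 -0.569  0.131] [ 0.218 -0.58   0.106]
top [144.9 249.4] 8 [0.539 0.608 0.131] [0.546 0.616 0.106]
top [481.1 252.1] 14 [ 0.191 -0.549  0.131] [ 0.193 -0.559  0.106]
top [469.8 257.1] 13 [ 0.186 -0.503  0.131] [ 0.187 -0.513  0.106]
top [453.8 264.8] 8 [ 0.176 -0.439  0.131] [ 0.177 -0.447  0.106]
top [587.2 269.4] 8 [ 0.028 -0.888  0.131] [ 0.027 -0.903  0.106]
top [423.4 276.8] 29 [ 0.166 -0.32   0.131] [ 0.167 -0.327  0.
[... 4288 characters left out ...]
 0.131] [-0.218 -0.278  0.106]
top [463.4 387.7] 9 [-0.215 -0.324  0.131] [-0.22  -0.33   0.106]
top [361.9 395.5] 115 [-0.143  0.007  0.131] [-0.147  0.005  0.106]
top [454.3 393.4] 19 [-0.223 -0.289  0.131] [-0.228 -0.294  0.106]
top [409.4 392.5] 10 [-0.178 -0.147  0.131] [-0.183 -0.151  0.106]
top [468.6 393.3] 10 [-0.235 -0.334  0.131] [-0.241 -0.34   0.106]
top [633.2 391.9] 16 [-0.384 -0.858  0.131] [-0.392 -0.873  0.106]
top [385.8 393.8] 9 [-0.16  -0.071  0.131] [-0.164 -0.073  0.106]
top [460.2 395.5] 32 [-0.234 -0.305  0.131] [-0.239 -0.311  0.106]
top [397.5 396.9] 58 [-0.18  -0.105  0.131] [-0.185 -0.108  0.106]
side [411.3  99.9] 15 [ 0.078 -0.604  0.131] [ 0.064 -0.641  0.106]
```

View pics/crop1.png

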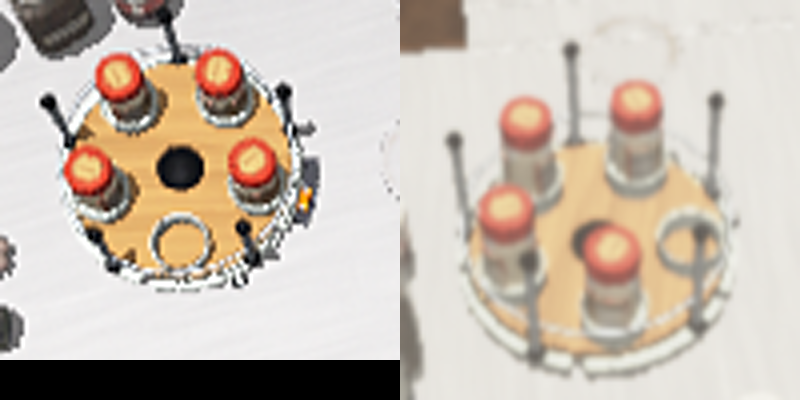

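Run:
```python
from h import *
mt,ms=camera_model("top"),camera_model("side")
T=lambda x,y,z:onz(mt,230+x/4-.4,165+y/4-.4,z)
S=lambda x,y,z:onz(ms,265+(x-400)/4-.4,195+y/4-.4,z)
hub=T(180,167,.037); print("hub",hub.round(4),S(597,242,.037).round(4))
for nm,F,L in (("top caps",T,[(121,72,.131),(220,70,.131),(252,158,.131),(89,168,.131)]),
 ("side caps",S,[(525,112,.131),(636,98,.131),(506,202,.131),(611,244,.131)]),
 ("top balls",T,[(243,228,.149),(94,234,.149),(48,102,.149),(165,20,.149),(284,92,.149)]),
 ("side balls",S,[(571,49,.149),(716,101,.149),(453,141,.149),(701,232,.149),(529,262,.149)]),
 ("cup",T,[(182,243,.051)]),("cups",S,[(690,238,.051)]),("latch",T,[(306,198,.01)])):
    for p in L:
        X=F(*p); d=X-hub; print(nm,X.round(4),"r",np.hypot(*d[:2]).round(4),"ang",np.degrees(np.arctan2(d[1],d[0])).round(1))
# red jar two views
c,a=[b for b in blobs(cv2.imread("pics/top1.png"),[0,150,90],[8,255,255]) if abs(b[0][0]-381)<3][0]
print("jar top",onz(mt,381,201,.106).round(4)); print("jar side",onz(ms,331,160,.106).round(4))
for n,m,u,v in (("pink1",mt,366,181,),("pink2",mt,405,206),("teal",mt,382,224)): print(n,onz(m,u,v,.1).round(3))
```

```text
hub [0.5912 0.1223 0.037 ] [0.594  0.1279 0.037 ]
top caps [0.6687 0.1492 0.131 ] r 0.082 ang 19.2
top caps [0.6445 0.0596 0.131 ] r 0.0823 ang -49.6
top caps [0.5535 0.0534 0.131 ] r 0.0785 ang -118.6
top caps [0.5865 0.2004 0.131 ] r 0.0782 ang 93.4
side caps [0.6455 0.0563 0.131 ] r 0.0855 ang -50.5
side caps [0.5518 0.0517 0.131 ] r 0.0808 ang -119.1
side caps [0.6666 0.1472 0.131 ] r 0.0794 ang 18.3
side caps [0.5877 0.1969 0.131 ] r 0.0747 ang 92.7
top balls [0.4874 0.0787 0.149 ] r 0.1126 ang -157.2
top balls [0.5197 0.2094 0.149 ] r 0.1126 ang 129.3
top balls [0.6529 0.2201 0.149 ] r 0.1157 ang 57.7
top balls [0.7003 0.0964 0.149 ] r 0.1121 ang -13.3
top balls [0.6011 0.0086 0.149 ] r 0.1141 ang -85.0
side balls [0.6022 0.0065 0.149 ] r 0.1163 ang -84.5
side balls [0.4883 0.0775 0.149 ] r 0.1122 ang -156.5
side balls [0.7053 0.0949 0.149 ] r 0.1173 ang -13.5
side balls [0.5188 0.2062 0.149 ] r 0.1108 ang 130.8
side balls [0.6521 0.2188 0.149 ] r 0.1142 ang 57.7
cup [0.5135 0.1391 0.051 ] r 0.0795 ang 167.8
cups [0.5166 0.1425 0.051 ] r 0.0772 ang 164.8
latch [0.5333 0.0115 0.01  ] r 0.125 ang -117.6
jar top [ 0.479  -0.2695  0.106 ]
jar side [ 0.4866 -0.2688  0.106 ]
pink1 [ 0.572 -0.241  0.1  ]
pink2 [ 0.436 -0.351  0.1  ]
teal [ 0.395 -0.246  0.1  ]
```

```bash
cat >> h.py <<'E'
AX=np.array([.5925,.122])
def go(x,y,z,xang):
    """shift in present tool axes (cm) and tool-z turn (rad) to reach TCP x,y,z with tool x at world angle xang (deg)"""
    s=read_state(); R=Ro.from_rotvec(s["tcp_rot"]).as_matrix()
    a=np.arctan2(R[1,0],R[0,0]); tz=-((np.radians(xang)-a+np.pi)%(2*np.pi)-np.pi)
    print("t",round(s["time"],2),"pos",s["tool_pos"].round(4),"xang",np.degrees(a).round(1),"tilt",np.degrees(np.arccos(-R[2,2])).round(2),"F",s["wrist_force"].round(2))
    print("shift cm",(R.T@(np.array([x,y,z])-s["tool_pos"])*100).round(2),"turn z",round(tz,3))
    d=np.array([x,y,z])-s["tool_pos"]; d2=Ro.from_euler("z",xang,degrees=True).as_matrix()@np.diag([1,-1,-1.])
    print("same shift after the turn",(d2.T@d*100).round(2))
def ring(th,r=.114): return AX+r*np.array([np.cos(np.radians(th)),np.sin(np.radians(th))])
E
python3 - <<'E'
from h import *
mt=camera_model("top")
X=onz(mt,230+240/4-.4,165+280/4-.4,.011); d=X[:2]-AX; print("pointer?",X.round(3),np.hypot(*d),np.degrees(np.arctan2(d[1],d[0])))
p=ring(-171); print(p); go(*p,.23,99)
E
```

```text
pointer? [0.472 0.096 0.011] 0.12361665841621655 -167.73433437828183
[0.47990353 0.10416647]
t 0.1 pos [ 0.1771 -0.6506  0.2301] xang 15.2 tilt 0.12 F [0.05 0.3  0.11]
shift cm [ 49.04 -64.88   0.15] turn z -1.462
same shift after the turn [6.982e+01 4.171e+01 1.000e-02]
```

```bash
python3 -m crank '[[[2.33,-3.09,0,0,0,0],[2.33,-3.09,0,0,0,0],[2.33,-3.09,0,0,0,0],[2.33,-3.09,0,0,0,0],[2.33,-3.09,0,0,0,0],[2.33,-3.09,0,0,0,0],[2.33,-3.09,0,0,0,0],[2.33,-3.09,0,0,0,0]]]' 0 40 && python3 -m crank '[[[2.33,-3.09,0,0,0,-0.12],[0,0,0,0,0,-0.12],[0,0,0,0,0,-0.12],[0,0,0,0,0,-0.12],[0,0,0,0,0,-0.12],[0,0,0,0,0,-0.12],[0,0,0,0,0,-0.12],[0,0,0,0,0,-0.12]]]' && python3 -m crank '[[[0,0,0,0,0,-0.12],[0,0,0,0,0,-0.12],[0,0,0,0,0,-0.12],[0,0,0,0,0,-0.12],[0,0,0,0,0,0]]]'
python3 - <<'E'
from h import *
go(*ring(-171),.23,99)
E
```

```text
time: 0.77
tool_pos: [0.2923, -0.3617, 0.2308]
tcp_rot: [-3.113, -0.415, 0.0]
wrist_force: [0.8, 0.2, 0.3]
width: 0.003
grip_force: 0.0
time: 1.43
tool_pos: [0.3063, -0.3275, 0.2308]
tcp_rot: [-2.564, -1.814, 0.0]
wrist_force: [-0.3, 0.2, -0.2]
width: -0.002
grip_force: 0.0
time: 1.85
tool_pos: [0.3063, -0.3276, 0.2308]
tcp_rot: [-2.062, -2.369, -0.0]
wrist_force: [0.2, 1.0, -0.3]
width: 0.004
grip_force: 0.0
t 1.85 pos [ 0.3063 -0.3276  0.2308] xang 97.9 tilt 0.05 F [ 0.16  0.99 -0.33]
shift cm [40.37 23.13  0.1 ] turn z -0.019
same shift after the turn [39.93 23.9   0.08]
```

```bash
python3 -m crank '[[[3.36,1.93,0,0,0,-0.02],[3.36,1.99,0,0,0,0],[3.33,1.99,0,0,0,0],[3.33,1.99,0,0,0,0],[3.33,1.99,0,0,0,0],[3.33,1.99,0,0,0,0],[3.33,1.99,0,0,0,0],[3.33,1.99,0,0,0,0]]]' && python3 -m crank '[[[3.33,1.99,0,0,0,0],[3.33,1.99,0,0,0,0],[3.33,1.99,0,0,0,0],[3.33,1.99,0,0,0,0],[0,0,0,0,0,0]]]'
python3 - <<'E'
from h import *
go(*ring(-171),.105,99)
m=camera_model("wrist"); im=read_camera("wrist"); cv2.imwrite("pics/w1.png",im)
for th in (-157,):
    print("post pred px",proj(m,[*ring(th),.149]),"cup",proj(m,[*ring(167,.08),.051]),"axis",proj(m,[*AX,.037]),"ptr",proj(m,[*ring(-167.7,.129),.011]))
E
```

```text
time: 2.52
tool_pos: [0.4229, -0.038, 0.2313]
tcp_rot: [2.047, 2.382, 0.0]
wrist_force: [0.2, 0.3, -0.0]
width: 0.002
grip_force: 0.0
time: 2.93
tool_pos: [0.4825, 0.1096, 0.2312]
tcp_rot: [-2.04, -2.387, -0.005]
wrist_force: [-0.7, -0.1, 0.5]
width: 0.003
grip_force: 0.0
t 2.93 pos [0.4825 0.1096 0.2312] xang 99.0 tilt 0.2 F [-0.69 -0.1   0.45]
shift cm [-0.54 -0.37 12.62] turn z -0.001
same shift after the turn [-0.5  -0.35 12.62]
post pred px [315.92682779 243.45499742] cup [349.47385675 154.20293553] axis [410.95291758 177.67548016] ptr [301.48867063 178.15103072]
```

View pics/w1.png

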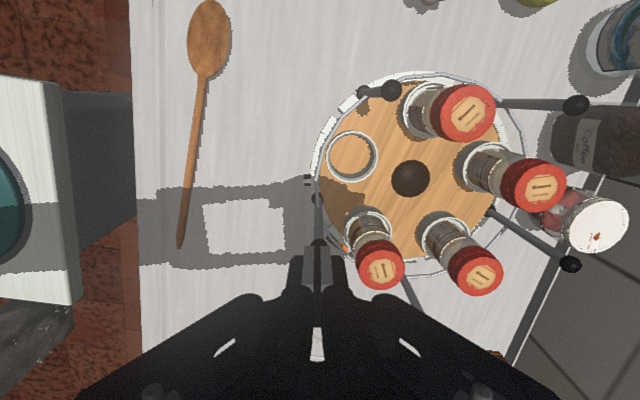

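The wrist view agrees with my estimates: empty cup at (350,155), hub at (410,178), pointer tongue at about (306,181), and the push post's ball at (319,244) just ahead of the fingertips. Next I'll go down beside the post.

```bash
python3 -m crank '[[[-0.5,-0.37,0,0,0,0],[0,0,3.2,0,0,0],[0,0,3.2,0,0,0],[0,0,3.1,0,0,0],[0,0,3.1,0,0,0],[0,0,0,0,0,0],[0,0,0,0,0,0],[0,0,0,0,0,0]]]'
python3 - <<'E'
from h import *
go(*ring(-167),.105,103)
import time
for i in range(6):
    read_camera("top"); print(read_state()["wrist_force"].round(2))
E
```

```text
time: 3.65
tool_pos: [0.4787, 0.0975, 0.1068]
tcp_rot: [2.045, 2.384, 0.002]
wrist_force: [-0.0, -0.4, 0.5]
width: -0.003
grip_force: 0.0
t 3.65 pos [0.4787 0.0975 0.1068] xang 98.8 tilt 0.09 F [-0.02 -0.39  0.46]
shift cm [-0.15  0.25  0.18] turn z -0.074
same shift after the turn [-0.17  0.24  0.18]
[ 0.47 -0.35  0.01]
[ 0.34 -0.36  0.74]
[ 0.54 -0.06  0.23]
[-0.02  0.65 -0.55]
[-0.2   0.98  0.54]
[-0.34 -0.55 -0.28]
```

```bash
cat > chk.py <<'E'
# exit 1 if push force (along -tool x reaction, i.e. horizontal) exceeds the limit
import sys; from h import *
s=read_state(); R=Ro.from_rotvec(s["tcp_rot"]).as_matrix(); f=R.T@s["wrist_force"]
d=s["tool_pos"][:2]-AX
print("t %.2f Fx %.1f Fy %.1f Fz %.1f r %.1f th %.2f tang_err %.1f"%(s["time"],*f,np.hypot(*d)*1e3,np.degrees(np.arctan2(d[1],d[0])),np.degrees(np.arctan2(R[1,0],R[0,0]))-np.degrees(np.arctan2(d[1],d[0]))-270))
sys.exit(f[0]>float(sys.argv[1]))
E
python3 -m crank '[[[0,0.24,0,0,0,-0.06],[-0.2,0,0,0,0,-0.017],[-0.2,0,0,0,0,-0.017],[-0.2,0,0,0,0,-0.017],[-0.2,0,0,0,0,-0.017]]]' >/dev/null; python3 chk.py 6 && python3 -m crank '[[[-0.2,0,0,0,0,-0.017],[-0.2,0,0,0,0,-0.017],[-0.2,0,0,0,0,-0.017]]]' >/dev/null;  python3 chk.py 6 &&  python3 -m crank '[[[-0.2,0,0,0,0,-0.017],[-0.2,0,0,0,0,-0.017],[-0.2,0,0,0,0,-0.017]]]' >/dev/null; python3 chk.py 6
```

```text
t 4.37 Fx 5.1 Fy 0.3 Fz -1.5 r 114.4 th -164.57 tang_err 0.8
t 4.37 Fx 5.1 Fy 0.3 Fz -1.5 r 114.4 th -164.57 tang_err 0.8
t 4.37 Fx 5.1 Fy 0.3 Fz -1.5 r 114.4 th -164.57 tang_err 0.8False
False
False
```

```bash
sed -i 's/sys.exit(f\[0\]>/sys.exit(int(f[0]>/; s/argv\[1\]))$/argv[1])))/' chk.py; tail -1 chk.py
python3 -m crank '[[[-0.1,0,0,0,0,-0.009],[-0.1,0,0,0,0,-0.009]]]' >/dev/null; python3 chk.py 7 && python3 -m crank '[[[-0.1,0,0,0,0,-0.009],[-0.1,0,0,0,0,-0.009],[-0.1,0,0,0,0,-0.009]]]' >/dev/null &&  python3 chk.py 7 &&  python3 -m crank '[[[-0.15,0,0,0,0,-0.013],[-0.15,0,0,0,0,-0.013],[-0.15,0,0,0,0,-0.013]]]' >/dev/null && python3 chk.py 7
```

```text
sys.exit(int(f[0]>float(sys.argv[1])))
t 4.53 Fx 2.3 Fy 1.2 Fz -1.1 r 114.2 th -163.45 tang_err 0.7
t 4.78 Fx 3.7 Fy 1.6 Fz -0.9 r 114.3 th -161.85 tang_err 0.7
t 5.03 Fx 3.4 Fy 1.1 Fz -1.3 r 114.4 th -159.53 tang_err 0.6
```

```bash
python3 -m crank '[[[-0.15,0,0,0,0,-0.013],[-0.15,0,0,0,0,-0.013],[-0.15,0,0,0,0,-0.014]]]' >/dev/null; python3 chk.py 7 && python3 -m crank '[[[-0.15,0,0,0,0,-0.013],[-0.15,0,0,0,0,-0.013],[-0.15,0,0,0,0,-0.014]]]' >/dev/null &&  python3 chk.py 7 &&  python3 -m crank '[[[-0.15,0,0,0,0,-0.013],[-0.15,0,0,0,0,-0.013],[-0.15,0,0,0,0,-0.014]]]' >/dev/null && python3 chk.py 7
python3 - <<'E'
from h import *
im=read_camera("top"); cv2.imwrite("pics/top2.png",im); m=camera_model("top")
for c,a in blobs(im[165:255,230:330],[0,150,90],[8,255,255],25):
    X=onz(m,*(c+[230,165]),.128)[:2]-AX; print(np.degrees(np.arctan2(X[1],X[0])).round(1),np.hypot(*X).round(3))
E
```

```text
t 5.28 Fx 3.9 Fy 0.5 Fz -1.5 r 114.6 th -157.26 tang_err 0.6
t 5.53 Fx 3.1 Fy 1.3 Fz -0.5 r 114.5 th -155.01 tang_err 0.7
t 5.78 Fx 3.7 Fy -0.1 Fz -0.8 r 114.6 th -152.79 tang_err 0.8
-35.7 0.08
37.0 0.077
108.4 0.081
```

```bash
python3 -m crank '[[[-0.07,0,0,0,0,-0.006],[-0.07,0,0,0,0,-0.006]]]' >/dev/null; python3 chk.py 6.5 && python3 -m crank '[[[-0.07,0,0,0,0,-0.006],[-0.07,0,0,0,0,-0.006]]]' >/dev/null && python3 chk.py 6.5 && python3 -m crank '[[[-0.07,0,0,0,0,-0.006],[-0.07,0,0,0,0,-0.006]]]' >/dev/null && python3 chk.py 6.5 && python3 -m crank '[[[-0.07,0,0,0,0,-0.006],[-0.07,0,0,0,0,-0.006]]]' >/dev/null && python3 chk.py 6.5 && python3 -m crank '[[[-0.07,0,0,0,0,-0.006],[-0.07,0,0,0,0,-0.006]]]' >/dev/null && python3 chk.py 6.5 && python3 -m crank '[[[-0.07,0,0,0,0,-0.006],[-0.07,0,0,0,0,-0.006]]]' >/dev/null && python3 chk.py 6.5
```

```text
t 6.00 Fx 3.7 Fy 0.0 Fz -0.4 r 114.6 th -152.15 tang_err 0.8
t 6.17 Fx 3.3 Fy 0.1 Fz -0.1 r 114.5 th -151.45 tang_err 0.8
t 6.33 Fx 2.9 Fy -0.9 Fz -0.6 r 114.6 th -150.74 tang_err 0.7
t 6.50 Fx 3.7 Fy 1.0 Fz -0.4 r 114.3 th -150.02 tang_err 0.7
t 6.67 Fx 3.3 Fy 1.0 Fz 0.4 r 114.3 th -149.31 tang_err 0.7
t 6.83 Fx 3.7 Fy 0.3 Fz 0.5 r 114.3 th -148.60 tang_err 0.7
```

```bash
python3 chk.py 6 && python3 -m crank '[[[-0.06,0,0,0,0,-0.005],[-0.06,0,0,0,0,-0.005]]]' >/dev/null && python3 chk.py 6.5 && python3 -m crank '[[[-0.06,0,0,0,0,-0.005],[-0.06,0,0,0,0,-0.005]]]' >/dev/null && python3 chk.py 6.5 && python3 -m crank '[[[-0.06,0,0,0,0,-0.005],[-0.06,0,0,0,0,-0.005]]]' >/dev/null && python3 chk.py 6.5 && python3 -m crank '[[[-0.06,0,0,0,0,-0.005],[-0.06,0,0,0,0,-0.005]]]' >/dev/null && python3 chk.py 6.5 && python3 -m crank '[[[-0.06,0,0,0,0,-0.005],[-0.06,0,0,0,0,-0.005]]]' >/dev/null && python3 chk.py 6.5 && python3 -m crank '[[[-0.06,0,0,0,0,-0.005],[-0.06,0,0,0,0,-0.005]]]' >/dev/null && python3 chk.py 6.5
```

```text
t 6.83 Fx 3.7 Fy 0.3 Fz 0.5 r 114.3 th -148.60 tang_err 0.7
t 7.00 Fx 3.4 Fy 0.8 Fz 0.8 r 114.4 th -148.01 tang_err 0.6
t 7.17 Fx 3.7 Fy 1.2 Fz 0.7 r 114.4 th -147.40 tang_err 0.6
t 7.33 Fx 3.9 Fy -0.4 Fz 0.5 r 114.4 th -146.80 tang_err 0.6
t 7.50 Fx 2.9 Fy -0.4 Fz 0.6 r 114.4 th -146.20 tang_err 0.6
t 7.67 Fx 3.3 Fy 0.2 Fz 0.9 r 114.3 th -145.58 tang_err 0.5
t 7.83 Fx 4.0 Fy 0.4 Fz 0.6 r 114.2 th -144.97 tang_err 0.5
```

```bash
python3 chk.py 6 && python3 -m crank '[[[-0.06,0,0,0,0,-0.005],[-0.06,0,0,0,0,-0.005]]]' >/dev/null && python3 chk.py 6.5 && python3 -m crank '[[[-0.06,0,0,0,0,-0.005],[-0.06,0,0,0,0,-0.005]]]' >/dev/null && python3 chk.py 6.5 && python3 -m crank '[[[-0.06,0,0,0,0,-0.005],[-0.06,0,0,0,0,-0.005]]]' >/dev/null && python3 chk.py 6.5 && python3 -m crank '[[[-0.06,0,0,0,0,-0.005],[-0.06,0,0,0,0,-0.005]]]' >/dev/null && python3 chk.py 6.5 && python3 -m crank '[[[-0.06,0,0,0,0,-0.005],[-0.06,0,0,0,0,-0.005]]]' >/dev/null && python3 chk.py 6.5 && python3 -m crank '[[[-0.06,0,0,0,0,-0.005],[-0.06,0,0,0,0,-0.005]]]' >/dev/null && python3 chk.py 6.5 && python3 -m crank '[[[-0.06,0,0,0,0,-0.005],[-0.06,0,0,0,0,-0.005]]]' >/dev/null && python3 chk.py 6.5 && python3 -m crank '[[[-0.06,0,0,0,0,-0.005],[-0.06,0,0,0,0,-0.005]]]' >/dev/null && python3 chk.py 6.5
```

```text
t 7.83 Fx 4.0 Fy 0.4 Fz 0.6 r 114.2 th -144.97 tang_err 0.5
t 8.00 Fx 1.1 Fy 0.1 Fz -0.0 r 114.0 th -144.04 tang_err 0.1
t 8.17 Fx 2.4 Fy 0.2 Fz -0.9 r 114.1 th -143.71 tang_err 0.3
t 8.33 Fx 6.2 Fy -0.1 Fz -2.3 r 114.1 th -143.50 tang_err 0.7
t 8.50 Fx 9.6 Fy -0.0 Fz -4.1 r 114.2 th -143.35 tang_err 1.1
```

The force dipped at th=-144 (the click), then rose to 9.6 N as the tray stopped turning, so it is up against the stop. I'll back off, rise and measure.

```bash
python3 -m crank '[[[0.4,0,0,0,0,0],[0.6,0,0,0,0,0],[0,0,-3.5,0,0,0],[0,0,-3.5,0,0,0],[0,0,-3.5,0,0,0],[0,0,-3.0,0,0,0],[0,0,0,0,0,0],[0,0,0,0,0,0]]]'
python3 - <<'E'
from h import *
p=[.482,-.269]; go(*p,.23,23)
m=camera_model("wrist"); im=read_camera("wrist"); cv2.imwrite("pics/w2.png",im)
print("cup pred",proj(m,[*ring(-171,.08),.051]),"axis",proj(m,[*AX,.037]),"ptr",proj(m,[*ring(-167.7,.129),.011]),"latch",proj(m,[*ring(-117.6,.125),.012]))
E
```

```text
time: 9.17
tool_pos: [0.4974, 0.0605, 0.2431]
tcp_rot: [1.381, 2.816, 0.004]
wrist_force: [-1.0, 0.1, -0.2]
width: 0.002
grip_force: 0.0
t 9.17 pos [0.4974 0.0605 0.2431] xang 127.8 tilt 0.36 F [-1.05  0.07 -0.25]
shift cm [-25.1  -21.4    1.31] turn z 1.828
same shift after the turn [-14.3   29.73   1.31]
cup pred [353.93510116 147.481246  ] axis [409.23532019 177.53796103] ptr [312.74628613 128.20106742] latch [315.11432058 210.29964845]
```

View pics/w2.png

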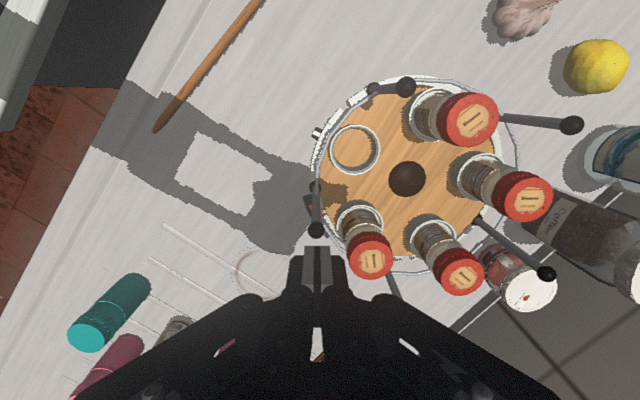

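The pointer's white line, at (318,133), lines up with the hub at (407,179) and the empty cup at (354,150), so the tray is home. Next I'll measure the cup in three views.

Run:
```python
from h import *
w=cv2.imread("pics/w2.png"); t=read_camera("top"); s=read_camera("side"); cv2.imwrite("pics/top3.png",t); cv2.imwrite("pics/side3.png",s)
m=camera_model("wrist"); print("wrist cam at",(-m["R"].T@m["t"]).round(3))
for n,mm in (("top",camera_model("top")),("side",camera_model("side"))): print(n,proj(mm,[*ring(-169,.08),.051]).round(1))
W=cv2.resize(w[120:180,310:370],None,fx=6.6,fy=6.6,interpolation=cv2.INTER_CUBIC)
c=proj(camera_model("side"),[*ring(-169,.08),.051]).astype(int); S=cv2.resize(s[c[1]-20:c[1]+20,c[0]-20:c[0]+20],None,fx=10,fy=10,interpolation=cv2.INTER_CUBIC); print(c)
o=np.zeros((400,800,3),np.uint8); o[:396,:396]=W; o[:400,400:]=S; cv2.imwrite("pics/crop2.png",o)
```

```text
wrist cam at [0.444 0.127 0.381]
top [283.2 222.9]
side [336.5 245.5]
[336 245]
```

View pics/crop2.png

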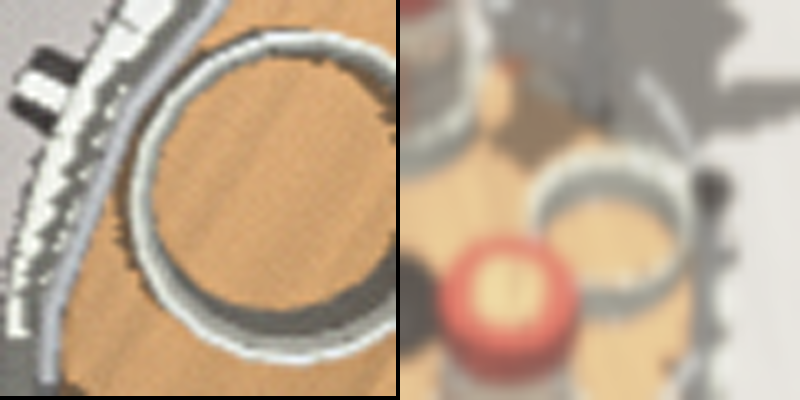

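Run:
```python
from h import *
mw,ms=camera_model("wrist"),camera_model("side")
for n,X in (("wrist",onz(mw,354.7,149.4,.051)),("side",onz(ms,336.75,245.25,.051)),("hub w",onz(mw,407.3,178.6,.037)),("ptr w",onz(mw,318,133,.011))):
    d=X[:2]-AX; print(n,X.round(4),np.hypot(*d).round(4),np.degrees(np.arctan2(d[1],d[0])).round(1))
im=cv2.imread("pics/w2.png"); h=cv2.cvtColor(im,cv2.COLOR_BGR2HSV)
k=(h[...,2]<75).astype(np.uint8); k[:150]=0;k[210:]=0;k[:,:380]=0;k[:,440:]=0
n,l,st,c=cv2.connectedComponentsWithStats(k)
for i in range(1,n):
    if st[i,4]>100: print("hub px",c[i].round(1),st[i],onz(mw,*c[i],.036).round(4))
t=cv2.imread("pics/top3.png"); mt=camera_model("top")
for c,a in blobs(t[165:255,230:330],[0,150,90],[8,255,255],25): print("top cap",(c+[230,165]),a)
```

```text
wrist [0.5099 0.1085 0.051 ] 0.0837 -170.7
side [0.5129 0.106  0.051 ] 0.0812 -168.6
hub w [0.5846 0.1195 0.037 ] 0.0083 -162.7
ptr w [0.4698 0.0941 0.011 ] 0.1259 -167.2
hub px [407.  179.2] [389 162  36  35 872] [0.5852 0.1187 0.036 ]
top cap [254.1 190.5] 61
top cap [255.6 213.8] 75
```

```bash
python3 -m crank '[[[-2.59,-3.13,0,0,0,0],[-2.59,-3.13,0,0,0,0],[-2.59,-3.13,0,0,0,0],[-2.59,-3.13,0,0,0,0],[-2.59,-3.13,0,0,0,0],[-2.59,-3.13,0,0,0,0],[-2.59,-3.13,0,0,0,0],[-2.59,-3.13,0,0,0,0]]]' 6.8 >/dev/null && python3 -m crank '[[[-2.59,-3.13,0,0,0,0.1],[0,0,0,0,0,0.12],[0,0,0,0,0,0.12],[0,0,0,0,0,0.12],[0,0,0,0,0,0.12],[0,0,0,0,0,0.12],[0,0,0,0,0,0.12],[0,0,0,0,0,0.12]]]' > /dev/null && python3 -m crank '[[[0,0,1,0,0,0.12],[0,0,1,0,0,0.12],[0,0,1,0,0,0.12],[0,0,0,0,0,0.12],[0,0,0,0,0,0.12],[0,0,0,0,0,0.12],[0,0,0,0,0,0.12],[0,0,0,0,0,0]]]'; python3 -m crank '[[[0,0,0,0,0,0],[0,0,0,0,0,0]]]' >/dev/null
python3 - <<'E'
from h import *
go(.482,-.269,.2,23)
m=camera_model("wrist"); im=read_camera("wrist"); cv2.imwrite("pics/w3.png",im)
print("cam",(-m["R"].T@m["t"]).round(3),"jar pred",proj(m,[.482,-.269,.106]).round(1))
for c,a in blobs(im,[0,150,90],[8,255,255],300): print(c,a,onz(m,*c,.106).round(4))
E
```

```text
time: 11.32
tool_pos: [0.4145, -0.2954, 0.2079]
tcp_rot: [-3.06, -0.695, 0.004]
wrist_force: [-0.3, -0.2, -0.1]
width: 0.797
grip_force: 0.0
t 11.48 pos [ 0.4151 -0.2958  0.2091] xang 25.9 tilt 0.12 F [ 0.07  0.52 -0.13]
shift cm [7.19 0.52 0.9 ] turn z 0.051
same shift after the turn [7.21 0.15 0.91]
cam [ 0.491 -0.26   0.352] jar pred [322.8 113. ]
[335.9 108.8] 858 [ 0.4894 -0.2768  0.106 ]
```

View pics/w3.png

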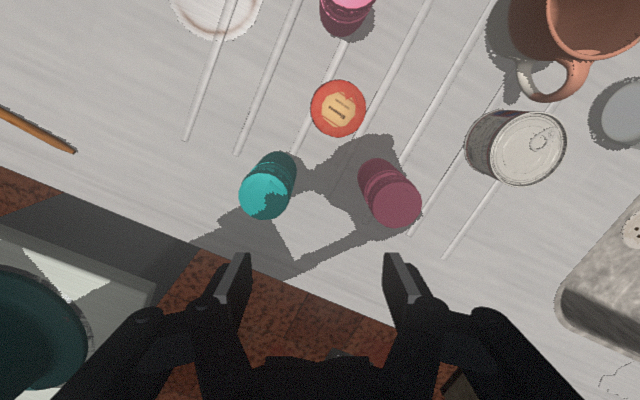

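The wrist view shows the red cap at (338,108), with turquoise at (266,198), pink at (390,200) and (347,10), and fingertips at columns 250 and 385. I'll check consistency across the cameras.

Run:
```python
from h import *
mw,mt,ms=[camera_model(n) for n in ("wrist","top","side")]
s=read_state(); R=Ro.from_rotvec(s["tcp_rot"]).as_matrix()
print("tip mid proj",proj(mw,s["tool_pos"]-R[:,2]*.01).round(1))
def cap(im,x0,y0,r,hi=22):
    h=cv2.cvtColor(im,cv2.COLOR_BGR2HSV)[y0-r:y0+r,x0-r:x0+r]
    k=((h[...,1]>105)&((h[...,0]<hi)|(h[...,0]>174))).astype(np.uint8)
    n,l,st,c=cv2.connectedComponentsWithStats(k); i=1+st[1:,4].argmax(); return c[i]+[x0-r,y0-r],st[i]
c,st=cap(cv2.imread("pics/w3.png"),338,108,45); print("w",c,st,onz(mw,*c,.105).round(4))
for n,m,x,y,r in (("top",mt,381,200,10),("side",ms,331,162,12)):
    c,st=cap(cv2.imread(f"pics/{n}1.png"),x,y,r); print(n,c.round(1),st,onz(m,*c,.099).round(4))
```

```text
tip mid proj [315.6 270.7]
w [337.85700148 108.06086096] [  18   17   55   57 2021] [ 0.4908 -0.2783  0.105 ]
top [380.9 199.7] [  3   4  14  12 118] [ 0.4854 -0.2722  0.099 ]
side [330.8 161.4] [ 7  7 10  8 41] [ 0.4874 -0.2687  0.099 ]
```

```bash
python3 -m crank '[[[3.78,0.74,0,0,0,0],[3.78,0.73,0,0,0,0],[0,0,3.5,0,0,0],[0,0,3.5,0,0,0],[0,0,0,0,0,0],[0,0,0,0,0,0],[0,0,0,0,0,0]]]'
python3 - <<'E'
from h import *
go(.4895,-.276,.052,25.9)
m=camera_model("wrist"); im=read_camera("wrist"); cv2.imwrite("pics/w4.png",im)
for z in (.106,): print("jar pred",proj(m,[.4895,-.276,z]).round(1))
for c,a in blobs(im,[0,150,90],[8,255,255],300): print(c,a,onz(m,*c,.1).round(4))
E
```

```text
time: 12.12
tool_pos: [0.4904, -0.277, 0.1413]
tcp_rot: [3.062, 0.701, 0.001]
wrist_force: [1.4, -0.5, 0.9]
width: 0.793
grip_force: 0.0
t 12.12 pos [ 0.4904 -0.277   0.1413] xang 25.8 tilt 0.04 F [ 1.4  -0.49  0.93]
shift cm [-0.04 -0.13  8.93] turn z -0.002
same shift after the turn [-0.04 -0.13  8.93]
jar pred [313.8 233.1]
```

View pics/w4.png

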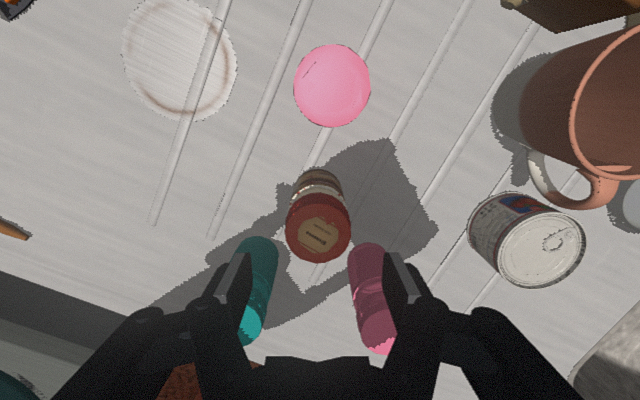

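The cap is centred at (320,234), between the fingers (midline about 317), and clear of the turquoise and pink jars. I'll go down and grip.

```bash
python3 -m crank '[[[0,0.2,2,0,0,0],[0,0,2,0,0,0]]]' && python3 -m crank '[[[0,0,1.7,0,0,0],[0,0,1.7,0,0,0],[0,0,1.5,0,0,0],[0,0,0,0,0,0],[0,0,0,0,0,0]]]' && python3 -m crank '[[[0,0,0,0,0,0],[0,0,0,0,0,0],[0,0,0,0,0,0],[0,0,0,0,0,0],[0,0,0,0,0,0],[0,0,0,0,0,0]]]' 3.5 25
```

```text
time: 12.33
tool_pos: [0.4943, -0.281, 0.1049]
tcp_rot: [3.056, 0.699, 0.011]
wrist_force: [-1.3, 0.2, -0.5]
width: 0.798
grip_force: 0.0
time: 12.75
tool_pos: [0.4916, -0.2791, 0.0528]
tcp_rot: [3.062, 0.7, 0.002]
wrist_force: [-0.2, -1.0, 0.2]
width: 0.794
grip_force: 0.0
time: 13.25
tool_pos: [0.4924, -0.2792, 0.0535]
tcp_rot: [3.06, 0.7, 0.004]
wrist_force: [-0.7, 1.3, 6.0]
width: 0.512
grip_force: 24.5
```

```bash
python3 -m crank '[[[0,0,-1.5,0,0,0],[0,0,-3.3,0,0,0],[0,0,-3.5,0,0,0],[0,0,-3.5,0,0,0],[0,0,-3.5,0,0,0],[0,0,-3,0,0,0],[0.9,-1.7,0,0,0,0],[1.8,-3.2,0,0,0,-0.1]]]' && python3 -m crank '[[[0,0,0,0,0,-0.12],[0,0,0,0,0,-0.12],[0,0,0,0,0,-0.12],[0,0,0,0,0,-0.12],[0,0,0,0,0,-0.12],[0,0,0,0,0,-0.12],[0,0,0,0,0,-0.12],[0,0,0,0,0,-0.12]]]' >/dev/null && python3 -m crank '[[[0,0,0,0,0,-0.12],[0,0,0,0,0,-0.12],[0,0,0,0,0,0],[0,0,0,0,0,0]]]'
python3 - <<'E'
from h import *
go(.5132,.1065,.235,101)
E
```

```text
time: 13.92
tool_pos: [0.4959, -0.2258, 0.2385]
tcp_rot: [3.018, 0.846, 0.008]
wrist_force: [0.6, 1.2, -2.3]
width: 0.514
grip_force: 26.3
time: 14.92
tool_pos: [0.4939, -0.2225, 0.2344]
tcp_rot: [2.018, 2.408, -0.0]
wrist_force: [0.3, 0.0, -2.1]
width: 0.512
grip_force: 26.4
t 14.92 pos [ 0.4939 -0.2225  0.2344] xang 100.1 tilt 0.01 F [ 0.35  0.02 -2.07]
shift cm [32.06  7.65 -0.06] turn z -0.016
same shift after the turn [31.93  8.17 -0.06]
```

```bash
python3 -m crank '[[[2,0.48,0,0,0,-0.016],[3.8,0.97,0,0,0,0],[3.8,0.97,0,0,0,0],[3.8,0.97,0,0,0,0],[3.8,0.97,0,0,0,0],[3.8,0.97,0,0,0,0],[3.8,0.97,0,0,0,0],[3.8,0.97,0,0,0,0]]]' >/dev/null && python3 -m crank '[[[2.3,0.6,0,0,0,0],[1.1,0.27,0,0,0,0],[0,0,0,0,0,0],[0,0,0,0,0,0],[0,0,0,0,0,0]]]' >/dev/null
python3 - <<'E'
from h import *
go(.5132,.1065,.14,101)
c0=proj(camera_model("wrist"),[.5132,.1065,.051]); print(c0)
w=read_camera("wrist"); t=read_camera("top"); s=read_camera("side")
for n,i in (("w5",w),("t5",t),("s5",s)): cv2.imwrite(f"pics/{n}.png",i)
a=cv2.resize(t[185:245,245:305],(400,400),interpolation=cv2.INTER_CUBIC); b=cv2.resize(s[205:265,300:360],(400,400),interpolation=cv2.INTER_CUBIC)
cv2.imwrite("pics/crop5.png",np.hstack([cv2.resize(w[100:300,200:400],(400,400)),b]))
E
```

```text
t 16.0 pos [0.5121 0.1061 0.2342] xang 101.1 tilt 0.05 F [-0.9  -0.2  -1.86]
shift cm [0.03 0.12 9.42] turn z 0.002
same shift after the turn [0.02 0.11 9.42]
[317.40454382 175.04969954]
```

View pics/crop5.png

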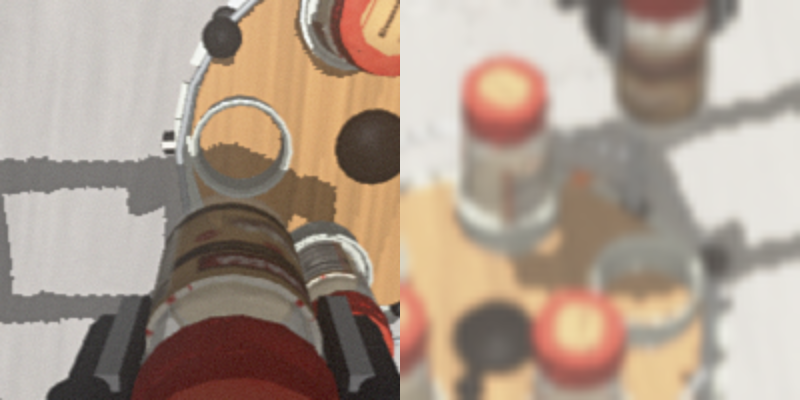

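The left (wrist) crop shows the cup lip at x 190–293, y 98–193, and the jar's far bottom edge peaking at (237,203). The right (side) crop shows the held jar above and behind the cup. I'll turn that into a relative offset.

Run:
```python
from h import *
m=camera_model("wrist"); s=read_state(); p=s["tool_pos"]; R=Ro.from_rotvec(s["tcp_rot"]).as_matrix(); zb=p[2]-.0535
ex,ey=R[:,0],R[:,1]
b=np.array([p[0],p[1],zb]); print("z bottom",zb)
print("pred: far edge",proj(m,b+.0225*ex).round(1),"left/right bottom",proj(m,b-.0225*ey).round(1),proj(m,b+.0225*ey).round(1))
# measured
far=onz(m,200+237/2-.25,100+203/2-.25,zb); cup=onz(m,200+241.5/2-.25,100+146/2-.25,.051)
w=cv2.imread("pics/w5.png")
jx=ex@(far-p)-.0225; jy=ey@(far-p); cx=ex@(cup-p); cy=ey@(cup-p)
print("jar rel TCP (tool x,y) mm",(jx*1e3).round(1),(jy*1e3).round(1)," cup rel TCP",(cx*1e3).round(1),(cy*1e3).round(1),cup.round(4))
ms=camera_model("side"); print("side: jar bottom pred",proj(ms,b).round(1),"cup",proj(ms,[.5132,.1065,.051]).round(1))
```

```text
z bottom 0.18078032893150245
pred: far edge [316.2 190.6] left/right bottom [284.6 220.7] [347.8 220.8]
jar rel TCP (tool x,y) mm -7.8 1.4  cup rel TCP 3.0 4.6 [0.5162 0.1096 0.051 ]
side: jar bottom pred [337.8 220.9] cup [336.7 245.4]
```

Run:
```python
from h import *
m=camera_model("wrist"); s=read_state(); p=s["tool_pos"]; R=Ro.from_rotvec(s["tcp_rot"]).as_matrix(); zb=p[2]-.0535; ex,ey=R[:,0],R[:,1]
w=cv2.imread("pics/w5.png"); h=cv2.cvtColor(w,cv2.COLOR_BGR2HSV)
for c in (305,318,330): print(c,[tuple(int(q) for q in h[r,c]) for r in range(190,212,2)])
red=((h[...,1]>150)&((h[...,0]<6)|(h[...,0]>170))&(h[...,2]>50))
for c in (305,318,330): rr=np.where(red[230:,c])[0]; print("cap first red row",c,rr[:3]+230)
for r in (275,285,295): cc=np.where(red[r,230:400])[0]; print("cap row",r,cc[[0,-1]]+230 if len(cc) else None)
b=np.array([p[0],p[1],zb])
for dx in (0,-.008):
  for dz in (0,.01):
    print(dx,dz,"bottom far",proj(m,b+(.0225+dx)*ex+[0,0,dz]).round(1),"cap lower far",proj(m,b+(.02225+dx)*ex+[0,0,.085+dz]).round(1),"cap upper far",proj(m,b+(.02225+dx)*ex+[0,0,.106+dz]).round(1),"capL,R",proj(m,b+dx*ex-.0222*ey+[0,0,.106+dz]).round(1))
```

```text
305 [(38, 18, 113), (20, 12, 127), (15, 70, 113), (14, 100, 117), (16, 60, 115), (14, 60, 127), (14, 72, 96), (9, 56, 64), (14, 79, 100), (15, 91, 106), (16, 91, 104)]
318 [(13, 17, 103), (30, 16, 96), (26, 20, 104), (21, 21, 122), (10, 17, 134), (15, 71, 130), (16, 67, 72), (20, 74, 79), (18, 93, 107), (17, 94, 92), (9, 75, 82)]
330 [(22, 30, 94), (27, 22, 104), (30, 22, 114), (24, 21, 121), (14, 113, 117), (15, 81, 123), (16, 66, 127), (15, 79, 107), (14, 89, 60), (17, 99, 103), (16, 84, 85)]
cap first red row 305 [260 261 263]
cap first red row 318 [260 262 263]
cap first red row 330 [261 262 263]
cap row 275 [285 395]
cap row 285 [275 364]
cap row 295 [268 368]
0 0 bottom far [316.2 190.6] cap lower far [315.9 251.5] cap upper far [315.8 280.8] capL,R [256.9 331.3]
0 0.01 bottom far [316.2 195.1] cap lower far [315.9 264.2] cap upper far [315.7 299. ] capL,R [251.4 352.8]
-0.008 0 bottom far [316.2 201.5] cap lower far [315.9 268.2] cap upper far [315.8 299.7] capL,R [258.2 347.9]
-0.008 0.01 bottom far [316.2 206.5] cap lower far [315.9 281.9] cap upper far [315.7 319.3] capL,R [253.  370.4]
```

```bash
python3 -m crank '[[[0.6,0.35,0,0,0,0],[0,0,2.5,0,0,0],[0,0,3.5,0,0,0],[0,0,3,0,0,0],[0,0,1,0,0,0],[0,0,0,0,0,0],[0,0,0,0,0,0],[0,0,0,0,0,0]]]'
python3 - <<'E'
from h import *
for i in range(5): read_camera("wrist")
go(.5132,.1065,.08,101)
w=read_camera("wrist"); s=read_camera("side"); t=read_camera("top")
for n,i in (("w6",w),("t6",t),("s6",s)): cv2.imwrite(f"pics/{n}.png",i)
b=cv2.resize(s[205:265,300:360],(400,400),interpolation=cv2.INTER_CUBIC)
o=np.zeros((600,800,3),np.uint8); o[:,:400]=cv2.resize(w[130:280,270:370],(400,600),interpolation=cv2.INTER_CUBIC); o[:400,400:]=b
cv2.imwrite("pics/crop6.png",o)
E
```

```text
time: 16.82
tool_pos: [0.5163, 0.1139, 0.1364]
tcp_rot: [1.994, 2.425, 0.004]
wrist_force: [0.4, -0.1, -1.1]
width: 0.515
grip_force: 26.3
t 17.07 pos [0.5156 0.1139 0.1359] xang 101.2 tilt 0.16 F [-0.16 -0.03 -2.43]
shift cm [-0.68 -0.39  5.59] turn z 0.003
same shift after the turn [-0.68 -0.37  5.59]
```

View pics/crop6.png

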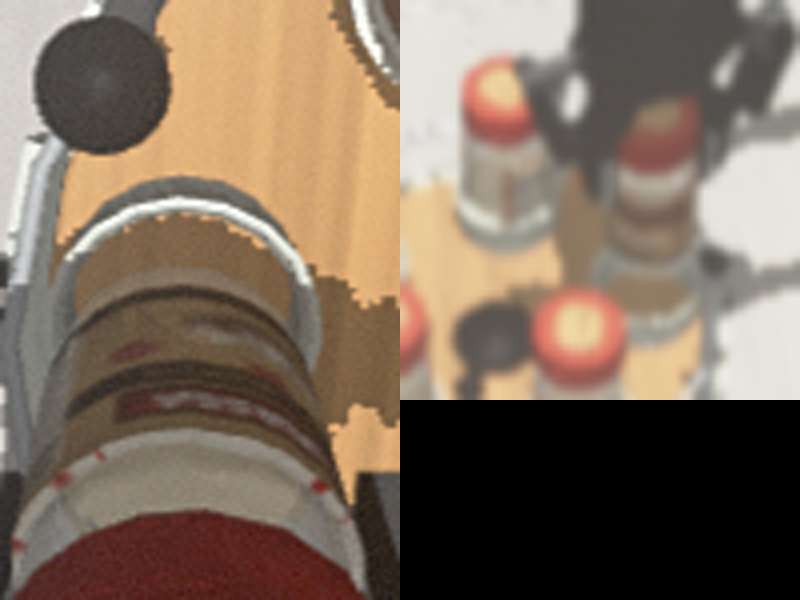

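The wrist crop shows the cup lip's far edge at (180,196), with its sides at x 65 and 318. The jar's glass base has its far edge at (180,268), spanning about x 75–290. I'll compute the remaining offset.

Run:
```python
from h import *
m=camera_model("wrist"); s=read_state(); p=s["tool_pos"]; R=Ro.from_rotvec(s["tcp_rot"]).as_matrix(); zb=p[2]-.0535; ex,ey=R[:,0],R[:,1]
P=lambda x,y:(270+x/4-.4,130+y/4-.4)
def rel(u,z): X=onz(m,*P(*u),z)-p; return np.array([ex@X,ey@X])*1e3
print(p,"base far edge",rel((180,268),zb),"base L,R",rel((75,310),zb),rel((290,300),zb))
print("lip outer far",rel((182,195),.051),"lip inner far",rel((182,213),.051),"lip outer L,R",rel((63,270),.051),rel((318,320),.051))
# row profile for the base edge and sides
h=cv2.cvtColor(cv2.imread("pics/w6.png"),cv2.COLOR_BGR2GRAY); print("col 315 rows 174..206",h[174:206,315])
# side view
ms=camera_model("side"); print("side cup lip",proj(ms,[.5132,.1065,.051]).round(1),"jar bottom at TCP",proj(ms,[p[0],p[1],zb]).round(1))
```

```text
[0.51476931 0.11380785 0.13488195] base far edge [18.10100252 -1.08747086] base L,R [ 10.32654454 -19.49696995] [12.22028517 18.13297373]
lip outer far [23.03129172 -0.88693213] lip inner far [19.3728983  -0.88885969] lip outer L,R [  7.51849052 -24.70024858] [-3.14760831 26.71151099]
col 315 rows 174..206 [116 108 101  97 101 194 247 218 144 140 109 106 103 107 108 104 110 106
 109 104 107 106 106 114 120 125 118  77  53  54  73  87]
side cup lip [336.7 245.4] jar bottom at TCP [336.7 241.8]
```

```bash
cat > chkz.py <<'E'
import sys; from h import *
s=read_state(); R=Ro.from_rotvec(s["tcp_rot"]).as_matrix(); f=R.T@s["wrist_force"]
print("t %.2f z %.4f  F tool %.1f %.1f up %.1f  w %.3f pos %.4f %.4f"%(s["time"],s["tool_pos"][2],f[0],f[1],-f[2],s["width"],*s["tool_pos"][:2]))
sys.exit(int(max(-f[2],abs(f[0]),abs(f[1]))>float(sys.argv[1])))
E
python3 -m crank '[[[0,0.16,0,0,0,0],[0,0,0.8,0,0,0],[0,0,0.8,0,0,0],[0,0,0.5,0,0,0],[0,0,0,0,0,0],[0,0,0,0,0,0]]]' >/dev/null; python3 chkz.py 4 && python3 -m crank '[[[0,0,0.15,0,0,0],[0,0,0.15,0,0,0]]]' >/dev/null && python3 chkz.py 4 && python3 -m crank '[[[0,0,0.15,0,0,0],[0,0,0.15,0,0,0]]]' >/dev/null && python3 chkz.py 4 && python3 -m crank '[[[0,0,0.15,0,0,0],[0,0,0.15,0,0,0]]]' >/dev/null && python3 chkz.py 4 && python3 -m crank '[[[0,0,0.15,0,0,0],[0,0,0.15,0,0,0]]]' >/dev/null && python3 chkz.py 4
```

```text
t 17.72 z 0.1121  F tool 0.4 -0.2 up -0.8  w 0.512 pos 0.5152 0.1138
t 17.88 z 0.1105  F tool -0.1 0.3 up -1.1  w 0.515 pos 0.5164 0.1140
t 18.05 z 0.1074  F tool -0.4 0.2 up -1.4  w 0.514 pos 0.5163 0.1140
t 18.22 z 0.1042  F tool 1.2 -0.6 up -1.4  w 0.515 pos 0.5161 0.1140
t 18.38 z 0.1012  F tool -0.4 0.5 up -2.0  w 0.516 pos 0.5161 0.1140
```

```bash
python3 -m crank '[[[0,0,0.1,0,0,0],[0,0,0.1,0,0,0]]]' >/dev/null; python3 chkz.py 3 && python3 -m crank '[[[0,0,0.1,0,0,0],[0,0,0.1,0,0,0]]]' >/dev/null && python3 chkz.py 3 && python3 -m crank '[[[0,0,0.1,0,0,0],[0,0,0.1,0,0,0]]]' >/dev/null && python3 chkz.py 3 && python3 -m crank '[[[0,0,0.1,0,0,0],[0,0,0.1,0,0,0]]]' >/dev/null && python3 chkz.py 3 && python3 -m crank '[[[0,0,0.1,0,0,0],[0,0,0.1,0,0,0]]]' >/dev/null && python3 chkz.py 3
```

```text
t 18.55 z 0.0992  F tool -0.5 -0.2 up 0.5  w 0.514 pos 0.5161 0.1139
t 18.72 z 0.0976  F tool -1.0 -0.4 up 0.1  w 0.513 pos 0.5165 0.1139
t 18.88 z 0.0953  F tool -1.1 0.2 up -0.9  w 0.513 pos 0.5163 0.1139
t 19.05 z 0.0932  F tool -0.9 0.5 up -0.1  w 0.515 pos 0.5162 0.1139
t 19.22 z 0.0911  F tool -1.4 0.5 up -0.3  w 0.512 pos 0.5160 0.1140
```

```bash
python3 -m crank '[[[-0.05,0,0.1,0,0,0],[0,0,0.1,0,0,0]]]' >/dev/null; python3 chkz.py 3 && python3 -m crank '[[[0,0,0.1,0,0,0],[0,0,0.1,0,0,0]]]' >/dev/null && python3 chkz.py 3 && python3 -m crank '[[[0,0,0.1,0,0,0],[0,0,0.1,0,0,0]]]' >/dev/null && python3 chkz.py 3 && python3 -m crank '[[[0,0,0.1,0,0,0],[0,0,0.1,0,0,0]]]' >/dev/null && python3 chkz.py 3 && python3 -m crank '[[[0,0,0.1,0,0,0],[0,0,0.1,0,0,0]]]' >/dev/null && python3 chkz.py 3 && python3 -m crank '[[[0,0,0.1,0,0,0],[0,0,0.1,0,0,0]]]' >/dev/null && python3 chkz.py 3 && python3 -m crank '[[[0,0,0.1,0,0,0],[0,0,0.05,0,0,0]]]' >/dev/null && python3 chkz.py 3
```

```text
t 19.38 z 0.0890  F tool -0.6 0.9 up 0.2  w 0.510 pos 0.5159 0.1136
t 19.55 z 0.0870  F tool -0.3 0.6 up -1.1  w 0.515 pos 0.5159 0.1136
t 19.72 z 0.0851  F tool -0.9 -0.4 up -0.5  w 0.515 pos 0.5160 0.1136
t 19.88 z 0.0831  F tool -0.7 0.9 up -1.3  w 0.513 pos 0.5160 0.1136
t 20.05 z 0.0812  F tool 0.7 0.6 up -1.6  w 0.511 pos 0.5161 0.1135
t 20.22 z 0.0792  F tool -0.5 1.0 up -1.1  w 0.513 pos 0.5161 0.1135
t 20.38 z 0.0786  F tool -1.1 -3.4 up 8.8  w 0.512 pos 0.5162 0.1134
```

The jar touched the cup's floor at the expected height (TCP 0.0786 m). I'll ease off, release and retreat.

```bash
python3 -m crank '[[[0,0,-0.06,0,0,0],[0,0,0,0,0,0]]]' >/dev/null; python3 chkz.py 5; python3 -m crank '[[[0,0,0,0,0,0],[0,0,0,0,0,0],[0,0,0,0,0,0],[0,0,0,0,0,0],[0,0,0,0,0,0]]]' 6.2 && python3 -m crank '[[[0,0,-0.5,0,0,0],[0,0,-1,0,0,0],[0,0,-2,0,0,0],[0,0,-3,0,0,0],[0,0,-3.5,0,0,0],[0,0,-3.5,0,0,0],[0,0,-2,0,0,0],[0,0,0,0,0,0]]]' && python3 -m crank '[[[-3,0,0,0,0,0],[-3.5,0,0,0,0,0],[-3.5,0,0,0,0,0],[-3,0,0,0,0,0],[0,0,0,0,0,0],[0,0,0,0,0,0],[0,0,0,0,0,0]]]' >/dev/null
python3 - <<'E'
from h import *
for i in range(3): read_camera("wrist")
go(.5,.1,.2,101)
w=read_camera("wrist"); t=read_camera("top"); s=read_camera("side")
for n,i in (("w7",w),("t7",t),("s7",s)): cv2.imwrite(f"pics/{n}.png",i)
o=np.zeros((600,800,3),np.uint8); o[:400,:640]=w; o[400:,:300]=cv2.resize(t[165:255,230:330],(300,200)); o[400:,300:600]=cv2.resize(s[205:295,265:365],(300,200))
cv2.imwrite("pics/final.png",o)
E
```

```text
t 20.55 z 0.0786  F tool -0.6 0.5 up 2.1  w 0.512 pos 0.5163 0.1136
time: 20.97
tool_pos: [0.5161, 0.1136, 0.0784]
tcp_rot: [-1.995, -2.427, -0.0]
wrist_force: [0.6, -0.2, 0.8]
width: 0.729
grip_force: 0.0
time: 21.63
tool_pos: [0.52, 0.1142, 0.2413]
tcp_rot: [1.989, 2.421, 0.015]
wrist_force: [1.2, 0.0, -0.2]
width: 0.729
grip_force: 0.0
t 22.37 pos [ 0.541  -0.0129  0.2333] xang 101.3 tilt 0.03 F [ 0.04 -0.76 -0.2 ]
shift cm [11.87 -1.82  3.33] turn z 0.004
same shift after the turn [11.86 -1.87  3.33]
```

View pics/final.png

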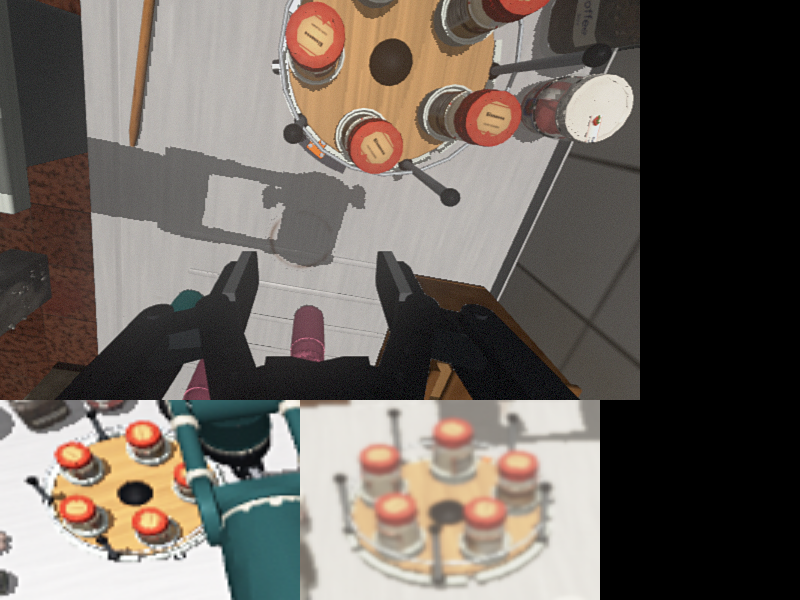

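The red jar stands upright in the cup at the pointer (cap at (316,35), pointer at (276,68)), level with the other four. The tray is still home and the robot is clear.

```bash
python3 -c "
from workcell import *
print(finish_job())"
```

```text
the job is handed in; nothing more can be done
None
```

I handed the job in at about 22.5 s. The tray is clicked home against its stop (push stopped at 9.6 N), the red-capped jar stands upright on the floor of the cup at the pointer (about 9 N on touching down), and I touched nothing else on the worktop.

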